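# Lift the basket out of the ultrasonic cleaner and hold it level

## Task

Swing the lid of the (dry) ultrasonic cleaner open by the bar handle on its front until it stands upright by itself. Then take the wire basket by its grip bar, lift it level and clear of the cleaner with the pliers and the knob still in it, and finish while holding it still and level in the air over the tank, its underside a few centimetres above the rim: do not set it down or let go. Leave the other things on the bench where they are.

Things in the scene. Friction and masses are not known exactly. Their poses are not given: they have to be found in the camera images.
- cleaner: Ultrasonic cleaner, a white box 153 (x) x 228 (y) x 115 mm high with a grey control panel on its front, fixed to the bench. Origin at the centre of its underside; its x axis points from its front (control panel, lid handle) to its back (hinge), y to its left along the front, z up. The open tank inside is 125 x 200 mm with walls 14 mm thick; its flat floor is 45 mm above the bench.
- tank_rim (a point): Centre of the tank's mouth, level with the rim, 115 mm above the bench; axes as the cleaner's.
- lid (a joint): Angle of the cleaner's lid, rad: 0 shut, grows as its front edge swings up and back; about 1.57 stands upright, stop at 1.8. It may start shut or slightly ajar. The hinge is stiff, so the lid stays where it is left; moving it takes about 2 to 4 N at the handle. The lid is a grey cap 153 x 228 mm and 28 mm high, hollow below.
- lid_hinge (a point): Middle of the lid's hinge line, on the far top edge of the cleaner, 115 mm above the bench, 76.5 mm along the cleaner's x from its centre; the hinge line runs along the cleaner's y. Axes as the cleaner's.
- lid_handle (a point): Middle of the lid's handle, a round steel bar 10 mm thick and 100 mm long parallel to the hinge line, on two posts 36 mm in front of the lid's front edge, with an open gap between bar and lid (a finger fits). With the lid shut it is 127 mm above the bench; from the hinge it lies 189 mm towards the front and 12 mm up, turning with the lid. Axes turn with the lid.
- basket: Steel wire basket 104 (x) x 180 (y) mm, walls 36 mm high, standing on the tank floor with about 10 mm play all round. Origin at the centre of its underside; x, y roughly along the cleaner's x, y; z up. With its load it weighs about 0.28 to 0.45 kg, balanced within 15 mm of its middle.
- basket_handle (a point): Middle of the basket's grip bar: a black bar 12 x 12 mm in section and 80 mm long along the basket's y, centred 72 mm above the basket's underside (so just above the tank rim before lifting), carried by a wire bail from the basket's two short ends. Free space below and beside it. Axes as the basket's.
- pliers: Small pliers 148 x 50 x 12 mm lying flat in the basket along its y; origin at the centre of the underside.
- knob: Black machine knob, 22 mm across, 17 mm high, standing in the basket; origin at the centre of its underside.
- tape_roll: Roll of tape, 68 mm across, 19 mm high, lying on the bench behind the cleaner. Leave it. Origin at the centre of its underside.
- spectacle_case: Dark spectacle case 66 x 160 x 47 mm lying on the bench behind and to the left of the cleaner. Leave it. Origin at the centre of its underside.
- driver: Small screwdriver 113 x 10 x 10 mm lying on the bench to the right of the cleaner. Leave it. Origin at the centre of its underside.

How it is judged:
By the outcome, as a careful person would: the job done as asked, in the order asked, and still so for the second after the job is handed in, while the arm keeps its last pose, push and grip.
It also fails if it takes over 45 s, if anything falls off the work surface, if the arm or the gripper's body presses on something with over 40 N, if the wrist force passes 120 N, or if a joint passes its speed limit or range.

## Robot

A 7-joint arm with a two-finger parallel gripper is mounted at the origin on a cart in front of the work surface, level with it; the furniture and walls round the work are solid. World frame = base frame: x ahead of the robot, y to its left, z up, the work surface at z = 0. Lengths are in mm, angles in degrees, forces in N, time in s.
With the tool pointing down it reaches from about 400 to 850 mm from the base axis. Payload 6.9 kg.
Tool frame: the origin (TCP) lies between the finger pads; the fingertips stand manip.finger_overhang ahead of it and the grasp point (between the pads) lies 2 mm behind it (manip.finger_overhang is the distance from the TCP to the fingertips, in mm); z points along the fingers, y is the line along which they close (so a half turn about z gives the same grasp; the last joint's range is limited). The gripper opens to 85 mm and grips with 20 to 120 N. Pads are 22 mm wide; open, the fingers measure 114 mm over their backs; the gripper's body (76 mm by 85 mm) begins 54 mm behind the grasp point. The pads swing forward as they close: fully open they stand 13 mm farther back than shut.
Start: joints at [81.618, 29.078, -13.613, 85.955, 7.202, 65.827, -8.869], TCP at [155.688, -605.288, 248.275] pointing down, gripper open.
Joint ranges: [-176.47, 176.47], [-13.61, 117.27], [-81.72, 77.17], [0.22, 143.17], [-87.28, 267.28], [10, 112.55], [-165.47, 165.47]. Speed limits (degrees/s): [136.94, 136.94, 180, 180, 180, 180, 180].

## Interface

Orientations are given as a 3x3 rotation matrix whose columns are the frame's x, y, z axes.
In Python, from cell import manip gives the robot as it stands.
- The arm moves only by the tool drive_tool, never from a script. Its argument "commands" is a list of rows, each a list of 7 numbers: the turn, a rotation vector about the tool's x, y, z in rad, then the shift along the tool's x, y, z in mm, then the gripper's target within -1 to 1 (fully open at 1, half-way at 0, shut at -1). In form: [[wx, wy, wz, x, y, z, claw], ...]. A call has 1 to 10 rows; each row is the pose to reach, as a shift and turn from the pose commanded when the call began, along the tool's axes at that moment; what a row does not reach only later rows make up. A row lasts 1/8 s, in which the tool goes at most 62.5 mm and 10.7 degrees, less where a joint would pass 70% of its speed; a pose out of reach is approached as far as the arm can. A call with a gripper value outside its range is refused whole. The fingers move at their own pace and stop on an object; "newtons" is the grip in N (left out, the last holds). Time passes only in rows, so rows that repeat a pose let the fingers close. It gives the time, the measured TCP pose, the force, the opening and the grip force at its end, in the units of the state.
- manip.state(): the state, without advancing time (a new reading comes with each control period).
- manip.read_camera(name): name is "scene" or "top" or "wrist"; returns the picture (400x640x3 uint8, blue, green, red); there is no depth.
- manip.get_calibration(name): a dict with "mtx" (3x3 intrinsics, pixels), "k1" (the pictures are not rectified: a ray, as slopes to the right and down, at radius r is drawn at 1 + k1 r^2 times it, then the intrinsics apply), "R" (3x3) and "t" (3): a world point X has camera coordinates R X + t; the wrist camera has in their place "hand_eye" (4x4, takes a point from camera to tool coordinates, whose origin is the TCP and whose axes are the flange's). Camera axes: x right, y down, z forward; pixel columns grow to the right and rows downward; lengths in mm; the calibration is good to about 2 mm. A picture is of the moment at which its call begins: read the wrist's pose just before it. get_calibration takes no time and is no camera call.
- manip.hand_in(): hands the job in; it is judged then, once.
The state is a dict: "clock": time; "joint_positions": joint angles; "qvel": joint speeds; "joint_torque": joint torques, N m; "tool_pos": TCP position; "tcp_rot": TCP orientation; "ft_force": force on the tool from outside, world axes, zero at the start; "moment": the same for the moment, N m; "opening": opening from 0.0 (shut) to 1.0 (fully open); "gripper_force": force on a finger pad.
Only numpy, scipy, OpenCV 4.12 (cv2) and the standard library are available. Lean on these libraries where they do the work, as an engineer would, in place of code of your own. Each camera call takes 0.05 s, during which the arm holds its last target. There are 200 camera calls.

## Working session

There is one attempt and no reset: what is moved stays moved. The work goes in short steps, Python scripts to look and compute and a tool call to move; the robot and the scene stay as the last step left them, time stands still between calls to the robot, and variables do not carry over. Pictures are saved under pics/ and viewed, at most 10 in all, crops included, and the job is handed in when it is done.

Besides the shell and the picture viewer there is one more tool, called as name([rows], argument=value, ...), one row to a line, values as JSON. drive_tool: Moves the arm, as the interface text tells. Its arguments: {"type":"object","properties":{"commands":{"type":"array"},"newtons":{"type":"number"}},"required":["commands"]}

```bash
ls; mkdir -p pics; python3 - <<'E'
from cell import manip
import cv2,numpy as np
print(manip.finger_overhang)
s=manip.state();print({k:np.round(v,3).tolist() for k,v in s.items()})
a=manip.read_camera("scene");b=manip.read_camera("top")
cv2.imwrite("pics/scene.png",a);cv2.imwrite("pics/top.png",b)
for n in("scene","top","wrist"):print(n,manip.get_calibration(n))
E
```

```text
pics
17.0
{'clock': 0.0, 'joint_positions': [81.617, 29.123, -13.609, 86.009, 7.202, 65.828, -8.872], 'qvel': [-0.045, 0.029, 0.034, 0.02, -0.027, -0.024, 0.07], 'joint_torque': [-0.0, -62.059, -2.187, -24.965, 0.013, 0.012, 0.0], 'tool_pos': [155.53, -604.847, 247.454], 'tcp_rot': [[0.968, 0.249, -0.0], [0.249, -0.968, 0.002], [-0.0, -0.002, -1.0]], 'ft_force': [-0.132, 0.144, 0.534], 'moment': [-0.002, -0.026, 0.064], 'gripper_force': 0.0, 'opening': 1.002}
scene {'mtx': array([[369.12194092,   0.        , 323.21799125],
       [  0.        , 369.12194092, 203.70557809],
       [  0.        ,   0.        ,   1.        ]]), 'k1': 0.02965178455821681, 'R': array([[-0.70141757, -0.71268705,  0.00951625],
       [-0.55320538,  0.53594203, -0.63775383],
       [ 0.44941874, -0.45259618, -0.77018146]]), 't': array([268.13604144, 505.60613435, 563.48354552])}
top {'mtx': array([[513.55125878,   0.        , 313.30255384],
       [  0.        , 513.55125878, 198.25688999],
       [  0.        ,   0.        ,   1.        ]]), 'k1': -0.0611680082433723, 'R': array([[ 0.01215834, -0.99983203,  0.01371428],
       [-0.98375192, -0.01441743, -0.17895335],
       [ 0.17912101, -0.01131568, -0.98376197]]), 't': array([-237.10864264,  638.25774921, 1173.61571012])}
wrist {'mtx': array([[316.30395462,   0.        , 319.880492  ],
       [  0.        , 316.30395462, 202.52347892],
       [  0.        ,   0.        ,   1.        ]]), 'k1': 0.01790270334163404, 'hand_eye': array([[ 1.91577541e-04, -9.60080129e-01, -2.79725058e-01,
         7.05050311e+01],
       [ 9.99999456e-01, -1.02811190e-04,  1.03774906e-03,
        -9.58534435e-02],
       [-1.02508112e-03, -2.79725105e-01,  9.60079588e-01,
        -1.25334433e+02],
       [ 0.00000000e+00,  0.00000000e+00,  0.00000000e+00,
         1.00000000e+00]])}
```

View pics/scene.png

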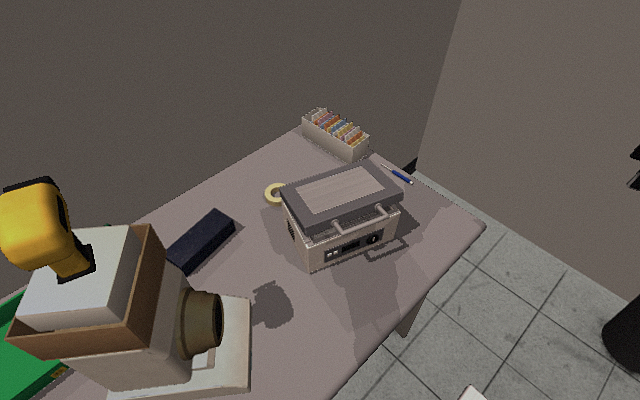

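View pics/top.png

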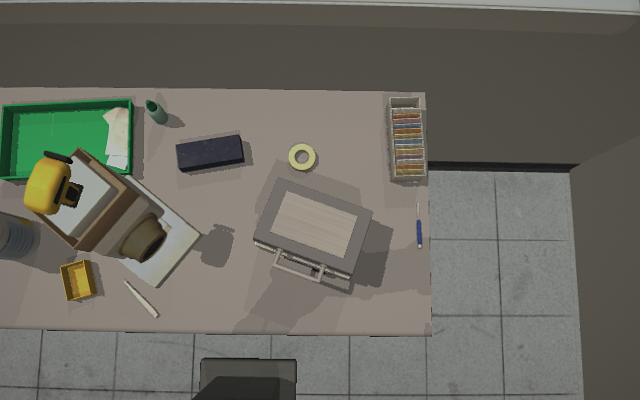

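The scene view shows the shut (or nearly shut) cleaner around (340,210) with its bar handle near (370,220). The top view shows the lid corners near (283,180), (371,210), (345,285) and (255,240), and the handle bar from about (276,268) to (322,280). I'll zoom in on both.

```bash
cat > h.py <<'E'
import numpy as np,cv2
from cell import manip
def cam(n,s=None):
    c=manip.get_calibration(n)
    if n=="wrist":
        T=np.eye(4);T[:3,:3]=s["tcp_rot"];T[:3,3]=s["tool_pos"]
        E=np.linalg.inv(T@c["hand_eye"]);return c,E[:3,:3],E[:3,3]
    return c,np.array(c["R"]),np.array(c["t"])
def ray(C,uv):
    c,R,t=C;K=c["mtx"];k=c["k1"]
    d=(np.array(uv,float)-K[:2,2])/[K[0,0],K[1,1]];p=d.copy()
    for _ in range(20):p=d/(1+k*(p@p))
    return -R.T@t,R.T@np.array([p[0],p[1],1.])
def onz(C,uv,z):
    o,d=ray(C,uv);return o+d*(z-o[2])/d[2]
def tri(*obs):
    A=np.zeros((3,3));b=np.zeros(3)
    for C,uv in obs:
        o,d=ray(C,uv);d=d/np.linalg.norm(d);P=np.eye(3)-np.outer(d,d);A+=P;b+=P@o
    X=np.linalg.solve(A,b)
    return X,[np.linalg.norm(np.cross(X-ray(C,uv)[0],ray(C,uv)[1]/np.linalg.norm(ray(C,uv)[1]))) for C,uv in obs]
def proj(C,X):
    c,R,t=C;p=R@X+t;p=p[:2]/p[2];p=p*(1+c["k1"]*(p@p));return c["mtx"][:2,:2]@p+c["mtx"][:2,2]
E
python3 - <<'E'
import cv2,numpy as np
a=cv2.imread("pics/scene.png")[145:285,265:425];b=cv2.imread("pics/top.png")[165:300,240:385]
A=cv2.resize(a,None,fx=5,fy=4.28,interpolation=2);
A=cv2.resize(a[60:135,10:150],(800,430),interpolation=2) if 0 else cv2.resize(a,(640,560),interpolation=2)
B=cv2.resize(b,(580,540),interpolation=2)
cv2.imwrite("pics/a.png",A);cv2.imwrite("pics/b.png",B)
E
```

```text
(no output)
```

View pics/a.png

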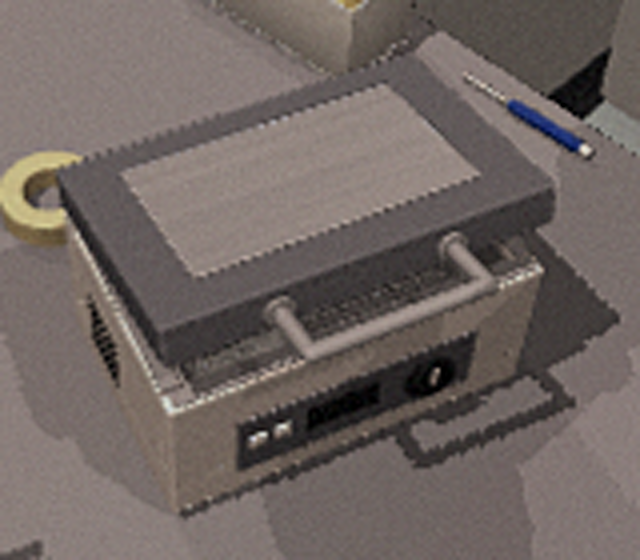

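View pics/b.png

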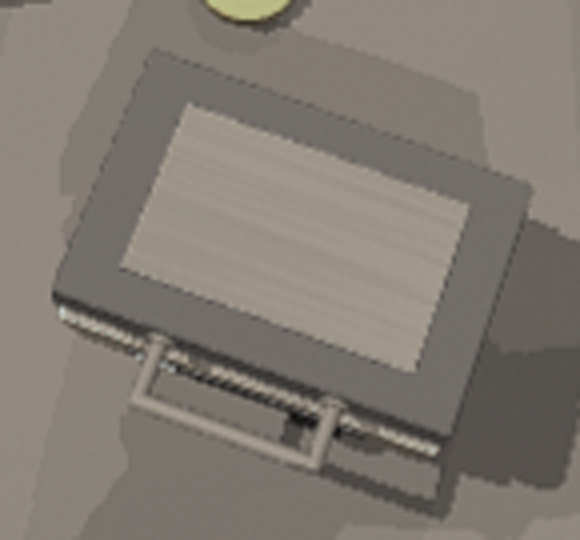

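The crops show the lid slightly ajar. The bar ends are at scene (342,232) and (387,216), and at top (274,265) and (319,281). I'll triangulate these and the corners.

```bash
python3 - <<'E'
from h import *
S=cam("scene");T=cam("top")
P={}
for n,s,t in [("hL",(342.5,232),(274,265.5)),("hR",(387,216.5),(319,281.5)),("bL",(308,247),(255,243)),("bR",(400,211.5),(349,278)),
("FL",(305.7,228.2),(253.7,239.2)),("FR",(402.7,192.5),(351,274)),("BR",(366.2,158.7),(372.2,211.5)),("BL",(280.5,192.5),(278,177.5))]:
    X,r=tri((S,s),(T,t));P[n]=X;print(n,X.round(1),np.round(r,1))
for a,b in(("hL","hR"),("bL","bR"),("FL","FR"),("BL","BR"),("FL","BL"),("FR","BR")):
    d=P[b]-P[a];print(a,b,np.linalg.norm(d).round(1),np.degrees(np.arctan2(d[1],d[0])).round(1))
E
```

```text
hL [ 475.8 -144.4  172.8] [1.9 1.9]
hR [ 443.4 -240.8  164.7] [1.7 1.7]
bL [527.  -97.6 114.5] [0.2 0.2]
bR [ 452.9 -309.3  112.3] [1.6 1.6]
FL [531.1 -99.4 173.8] [2. 2.]
FR [ 459.1 -309.   171.5] [0.8 0.8]
BR [ 599.7 -358.9  140.1] [1.4 1.4]
BL [ 675.2 -147.7  123.5] [2. 2.]
hL hR 102.1 -108.5
bL bR 224.4 -109.3
FL FR 221.7 -109.0
BL BR 224.9 -109.7
FL BL 160.1 -18.5
FR BR 152.4 -19.5
```

drive_tool([
  [0,0,-0.1,40,-32,-4,-0.4],
  [0,0,-0.2,80,-65,-8,-0.4],
  [0,0,-0.3,119,-97,-13,-0.4],
  [0,0,-0.4,159,-129,-17,-0.4],
  [0,0,-0.5,198,-162,-21,-0.4],
  [0,0,-0.6,238,-194,-25,-0.4],
  [0,0,-0.7,278,-226,-30,-0.4],
  [0,0,-0.8,318,-259,-34,-0.4],
  [0,0,-0.9,357,-291,-38,-0.4],
  [0,0,-0.984,397,-323,-42,-0.4],
], newtons=20)

```text
clock: 1.35
tool_pos: [460.2, -192.3, 290.3]
tcp_rot: [[0.326, 0.945, -0.0], [0.945, -0.326, -0.0], [-0.0, -0.0, -1.0]]
ft_force: [0.3, 0.2, 0.0]
opening: 0.302
gripper_force: 0.0
```

drive_tool([
  [0,0,0,0,0,0,-0.4],
  [0,0,0,0,0,0,-0.4],
  [0,0,0,0,0,0,-0.4],
])

```text
clock: 1.72
tool_pos: [458.8, -195.0, 289.9]
tcp_rot: [[0.331, 0.943, -0.001], [0.943, -0.331, -0.0], [-0.001, -0.001, -1.0]]
ft_force: [-0.1, 0.7, -0.4]
opening: 0.299
gripper_force: 0.0
```

```bash
python3 - <<'E'
from h import *
s=manip.state();w=manip.read_camera("wrist");cv2.imwrite("pics/w1.png",w)
import pickle;pickle.dump(s,open("w1.pkl","wb"))
print(s["clock"],s["tool_pos"],s["tcp_rot"],s["joint_positions"],s["opening"],s["ft_force"])
C=cam("wrist",s)
for p in ([475.8,-144.4,172.8],[443.4,-240.8,164.7]):print(proj(C,np.array(p)))
E
```

```text
1.725 [ 458.80423576 -194.95404999  289.92415538] [[ 3.31432086e-01  9.43478467e-01 -1.07469462e-03]
 [ 9.43478872e-01 -3.31432553e-01 -2.84921202e-04]
 [-6.25005802e-04 -9.19519644e-04 -9.99999382e-01]] [ 46.7145921   17.93691204 -36.08929563 100.2596166   11.52358962
  65.58111969 -12.21068276] 0.29885494272219065 [-0.13773354  0.67115786 -0.44884149]
[319.57322125 134.19896034]
[321.18740537 253.37833244]
```

View pics/w1.png

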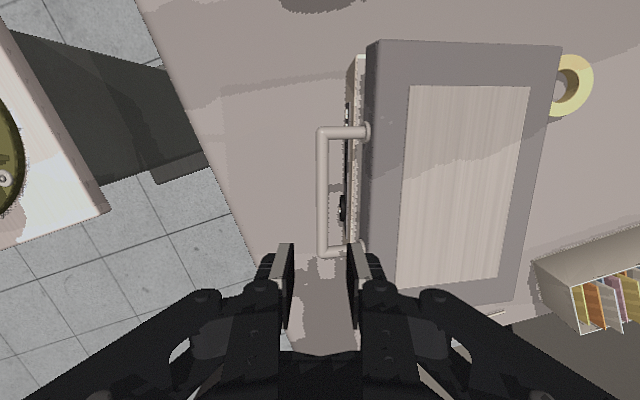

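The bar sits at u≈323, v 130–253, nearly centred between the fingers (u 292 and 348). I'll refine with three views.

```bash
python3 - <<'E'
from h import *
import pickle
s=pickle.load(open("w1.pkl","rb"));S=cam("scene");T=cam("top");W=cam("wrist",s)
Rt=np.array(s["tcp_rot"]);P=[]
for a,b,c in [((342.5,232),(274,265.5),(323,131)),((387,216.5),(319,281.5),(323,252))]:
    for o in ((S,a),(T,b),(W,c)),((S,a),(W,c)),((T,b),(W,c)):
        X,r=tri(*o);print(X.round(1),np.round(r,1))
    P.append(tri((S,a),(T,b),(W,c))[0])
m=(P[0]+P[1])/2;print(m,Rt.T@(m-s["tool_pos"]))
E
```

```text
[ 477.1 -144.1  171.5] [0.9 3.1 2.2]
[ 478.5 -143.6  171.6] [0.7 0.7]
[ 477.2 -144.2  142.3] [1.6 1.6]
[ 444.1 -241.1  163.2] [1.3 2.3 1. ]
[ 445.2 -240.4  164. ] [0. 0.]
[ 443.2 -242.3  158.7] [1.3 1.3]
[ 460.59782919 -192.64070785  167.35070283] [  2.85365295   1.03820858 122.5707901 ]
```

drive_tool([
  [0,0,0,1.5,1,40,-0.4],
  [0,0,0,3,1,80,-0.4],
  [0,0,0,3,1,100,-0.4],
  [0,0,0,3,1,113,-0.4],
  [0,0,0,3,1,124,-0.4],
  [0,0,0,3,1,124,-0.4],
])

```text
clock: 2.52
tool_pos: [461.4, -191.3, 166.0]
tcp_rot: [[0.329, 0.944, -0.001], [0.944, -0.329, 0.0], [0.0, -0.001, -1.0]]
ft_force: [0.1, 0.1, 0.1]
opening: 0.296
gripper_force: 0.0
```

drive_tool([
  [0,0,0,0,0,0,-1],
  [0,0,0,0,0,0,-1],
  [0,0,0,0,0,0,-1],
  [0,0,0,0,0,0,-1],
], newtons=30)

```text
clock: 3.02
tool_pos: [461.7, -191.1, 166.6]
tcp_rot: [[0.329, 0.944, 0.0], [0.944, -0.329, -0.0], [-0.0, 0.0, -1.0]]
ft_force: [-1.2, 0.4, 1.9]
opening: 0.099
gripper_force: 29.4
```

```bash
python3 - <<'E'
from h import *
s=manip.state();w=manip.read_camera("wrist");cv2.imwrite("pics/w2.png",w)
print(s["tool_pos"],s["tcp_rot"],s["opening"],s["gripper_force"],s["ft_force"])
E
```

```text
[ 461.6995121  -191.08294856  166.57462034] [[ 3.28759488e-01  9.44413617e-01  3.46769462e-04]
 [ 9.44413668e-01 -3.28759402e-01 -2.81876305e-04]
 [-1.52204100e-04  4.20163329e-04 -9.99999900e-01]] 0.09921702336130214 29.448053240776062 [-1.16068105  0.4436322   1.88760615]
```

View pics/w2.png

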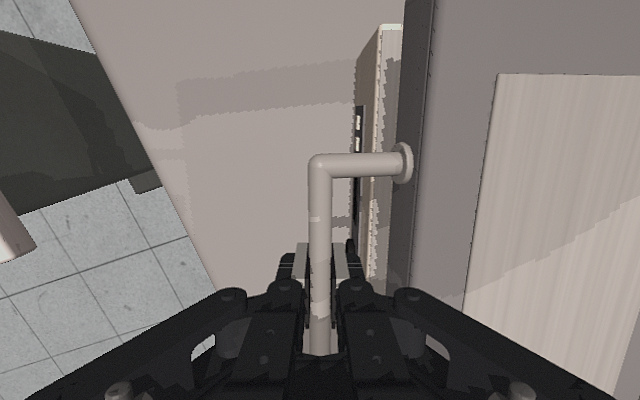

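The pads have hold of the bar. I'll follow the hinge arc (R≈190), starting with about 25°.

drive_tool([
  [0,0,0,0,4.7,-14.9,-1],
  [0,0,0,0,11,-30,-1],
  [0,0,0,0,18.7,-45,-1],
  [0,0,0,0,27.6,-58.8,-1],
  [0,0,0,0,37.7,-72,-1],
  [0,0,0,0,37.7,-72,-1],
])

```text
clock: 3.82
tool_pos: [497.1, -203.4, 238.7]
tcp_rot: [[0.329, 0.944, -0.001], [0.944, -0.329, -0.0], [-0.0, -0.001, -1.0]]
ft_force: [-3.8, 1.3, 4.8]
opening: 0.102
gripper_force: 30.1
```

drive_tool([
  [0,0,0,0,11.2,-12.2,-1],
  [0,0,0,0,23.4,-23.4,-1],
  [0,0,0,0,36.5,-33.5,-1],
  [0,0,0,0,50.4,-42.4,-1],
  [0,0,0,0,65,-50,-1],
  [0,0,0,0,80.4,-56.4,-1],
  [0,0,0,0,96.2,-61.3,-1],
  [0,0,0,0,112.4,-65,-1],
  [0,0,0,0,128.8,-67,-1],
  [0,0,0,0,128.8,-67,-1],
])

```text
clock: 5.08
tool_pos: [620.2, -246.4, 305.2]
tcp_rot: [[0.329, 0.944, 0.002], [0.944, -0.329, -0.001], [0.0, 0.002, -1.0]]
ft_force: [1.4, -0.7, 1.6]
opening: 0.105
gripper_force: 30.8
```

drive_tool([
  [0,0,0,0,12,-1,-1],
  [0,0,0,0,24,-1,-1],
  [0,0,0,0,35,0,-1],
  [0,0,0,0,35,0,-1],
  [0,0,0,0,35,0,-1],
])

```text
clock: 5.7
tool_pos: [652.3, -257.6, 305.0]
tcp_rot: [[0.329, 0.944, 0.001], [0.944, -0.329, -0.0], [0.0, 0.001, -1.0]]
ft_force: [0.4, -1.9, -0.3]
opening: 0.101
gripper_force: 30.4
```

drive_tool([
  [0,0,0,0,0,0,-0.5],
  [0,0,0,0,0,0,-0.5],
  [0,0,0,0,0,0,-0.5],
  [0,0,0,0,0,-30,-0.5],
  [0,0,0,0,0,-60,-0.5],
  [0,0,0,0,-60,-62,-0.5],
  [0,0,0,0,-120,-65,0],
  [0,0,0,0,-120,-65,0],
  [0,0,0,0,-120,-65,0],
])

```text
clock: 6.82
tool_pos: [538.9, -218.3, 371.1]
tcp_rot: [[0.329, 0.944, 0.002], [0.944, -0.329, -0.001], [-0.001, 0.002, -1.0]]
ft_force: [0.7, -0.6, 0.9]
opening: 0.503
gripper_force: 0.0
```

```bash
python3 - <<'E'
from h import *
import pickle
s=manip.state();w=manip.read_camera("wrist");t=manip.read_camera("top");c=manip.read_camera("scene")
cv2.imwrite("pics/w3.png",w);pickle.dump(s,open("w3.pkl","wb"))
cv2.imwrite("pics/t3.png",t);cv2.imwrite("pics/s3.png",c)
B=np.hstack([cv2.resize(t[150:300,230:390],(400,375),interpolation=2),cv2.resize(c[110:280,250:430],(400,375),interpolation=2)])
B=np.vstack([B,np.hstack([cv2.resize(w,(360,225)),np.zeros((225,440,3),np.uint8)])]);cv2.imwrite("pics/m3.png",B)
print(s["tool_pos"],s["opening"],s["ft_force"],s["joint_positions"])
E
```

```text
[ 538.88968215 -218.31825866  371.05954344] 0.5030395203958934 [ 0.66698494 -0.61094273  0.85737034] [ 41.78232408  23.19629208 -35.29706061  79.6428801   13.36391143
  81.22063483 -12.55341813]
```

View pics/m3.png

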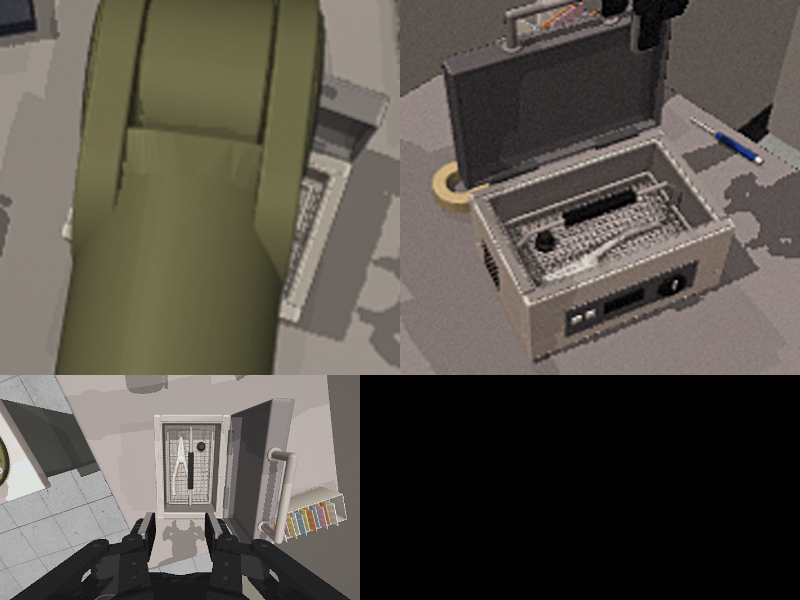

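View pics/w3.png

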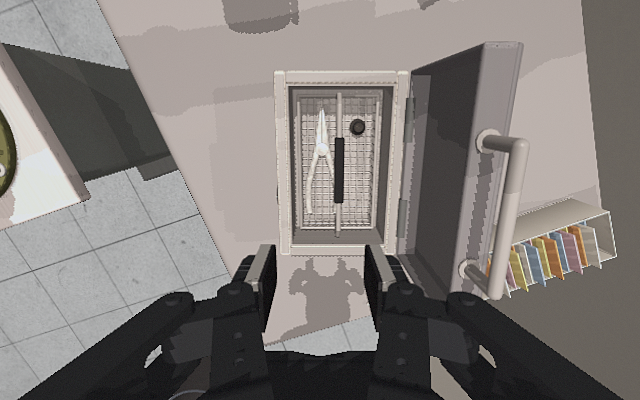

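The lid stands upright. The black grip bar is at wrist (339,138–203) and around scene (325,208)–(356,198). The pliers and knob are in the basket. I'll locate the bar by dark mask in both views.

```bash
python3 - <<'E'
from h import *
import pickle
s=pickle.load(open("w3.pkl","rb"));S=cam("scene");W=cam("wrist",s);Rt=np.array(s["tcp_rot"])
def bar(f,x0,y0,x1,y1):
    im=cv2.imread(f)[y0:y1,x0:x1].max(2);n,l,st,c=cv2.connectedComponentsWithStats((im<50).astype(np.uint8))
    i=1+st[1:,4].argmax();p=np.argwhere(l==i)[:,::-1].astype(np.float32);r=cv2.minAreaRect(p)
    b=cv2.boxPoints(r);
    e=[(b[i]+b[(i+1)%4])/2 for i in range(4)];k=0 if np.linalg.norm(e[0]-e[2])>np.linalg.norm(e[1]-e[3]) else 1
    E=[e[k]+[x0,y0],e[k+2]+[x0,y0]];print(r,st[i],E);return E
w=bar("pics/w3.png",325,130,352,212);c=bar("pics/s3.png",318,190,362,216)
w.sort(key=lambda p:p[1]);c.sort(key=lambda p:p[0])  # left end: top in wrist, left in scene
P=[]
for a,b in zip(w,c):
    X,r=tri((W,a),(S,b));P.append(X);print(X.round(1),np.round(r,1),onz(W,a,121).round(1))
m=(P[0]+P[1])/2;d=P[0]-P[1];print(m,np.linalg.norm(d),np.degrees(np.arctan2(d[1],d[0])),"tool",Rt.T@(m-s["tool_pos"]), Rt.T@d)
E
```

```text
((13.604865074157715, 39.99081039428711), (9.578804969787598, 64.16869354248047), 1.3322197198867798) [  9   8  11  65 388] [array([339.350811  , 137.91513634]), array([337.85891914, 202.06648254])]
((21.05172348022461, 13.379311561584473), (7.799204349517822, 34.3536376953125), 68.19859313964844) [  5   4  33  19 230] [array([355.        , 197.00000191]), array([323.10344791, 209.75862122])]
[ 574.3 -188.5  115.3] [1. 1.] [ 573.5 -188.6  121. ]
[ 547.5 -261.8  121.7] [0.1 0.1] [ 547.4 -262.   121. ]
[ 560.88841625 -225.12265936  118.50584058] 78.3496708155338 69.88145563077593 tool [  0.9554045   22.55207607 252.59475067] [78.08268783  1.20134621  6.34992486]
```

drive_tool([
  [0,0,0,1,22.5,20,0],
  [0,0,0,1,22.5,65,0],
  [0,0,0,1,22.5,110,0],
  [0,0,0,1,22.5,155,0],
  [0,0,0,1,22.5,190,0],
  [0,0,0,1,22.5,190,0],
  [0,0,0,1,22.5,190,0],
])

```text
clock: 7.85
tool_pos: [561.5, -224.3, 181.3]
tcp_rot: [[0.329, 0.944, 0.002], [0.944, -0.329, 0.0], [0.001, 0.001, -1.0]]
ft_force: [0.1, 0.3, 1.1]
opening: 0.501
gripper_force: 0.0
```

```bash
python3 - <<'E'
from h import *
s=manip.state();w=manip.read_camera("wrist");cv2.imwrite("pics/w4.png",w)
print(s["tool_pos"],s["opening"],s["ft_force"])
E
```

```text
[ 561.51749156 -224.29107258  181.30113281] 0.5013534398663368 [0.05171617 0.29951948 1.08766092]
```

View pics/w4.png

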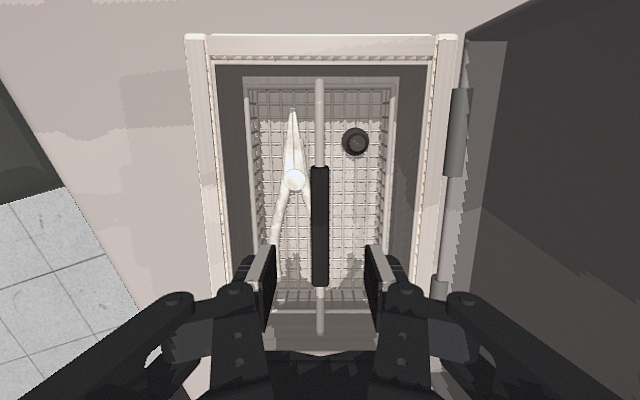

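The bar is centred between the fingers (u≈320) and its midpoint lies at the TCP. I'll descend and grip.

drive_tool([
  [0,0,0,0,0,30,0],
  [0,0,0,0,0,50,0],
  [0,0,0,0,0,65,0],
  [0,0,0,0,0,65,0],
  [0,0,0,0,0,65,-1],
  [0,0,0,0,0,65,-1],
  [0,0,0,0,0,65,-1],
  [0,0,0,0,0,65,-1],
  [0,0,0,0,0,65,-1],
  [0,0,0,0,0,65,-1],
], newtons=90)

```text
clock: 9.15
tool_pos: [561.0, -224.5, 116.4]
tcp_rot: [[0.329, 0.944, 0.002], [0.944, -0.329, -0.001], [-0.0, 0.002, -1.0]]
ft_force: [0.7, -0.1, 6.2]
opening: 0.114
gripper_force: 88.1
```

drive_tool([
  [0,0,0,0,0,-3,-1],
  [0,0,0,0,0,-8,-1],
  [0,0,0,0,0,-15,-1],
  [0,0,0,0,0,-15,-1],
])

```text
clock: 9.65
tool_pos: [560.5, -224.4, 130.9]
tcp_rot: [[0.329, 0.944, 0.001], [0.944, -0.329, -0.0], [0.0, 0.001, -1.0]]
ft_force: [-0.3, -0.8, -2.4]
opening: 0.119
gripper_force: 87.8
```

drive_tool([
  [0,0,0,0,0,-8,-1],
  [0,0,0,0,0,-18,-1],
  [0,0,0,0,0,-29,-1],
  [0,0,0,0,0,-40,-1],
  [0,0,0,0,0,-51,-1],
  [0,0,0,0,0,-62,-1],
  [0,0,0,0,0,-73,-1],
  [0,0,0,0,0,-83,-1],
  [0,0,0,0,0,-90,-1],
  [0,0,0,0,0,-92,-1],
])

```text
clock: 10.9
tool_pos: [560.3, -224.3, 222.8]
tcp_rot: [[0.329, 0.944, 0.001], [0.944, -0.329, -0.0], [0.0, 0.001, -1.0]]
ft_force: [0.1, 0.4, -2.8]
opening: 0.122
gripper_force: 87.8
```

drive_tool([
  [0,0,0,0,0,0,-1],
  [0,0,0,0,0,0,-1],
  [0,0,0,0,0,0,-1],
  [0,0,0,0,0,0,-1],
])

```text
clock: 11.4
tool_pos: [560.1, -224.3, 222.1]
tcp_rot: [[0.329, 0.944, -0.0], [0.944, -0.329, 0.0], [0.0, -0.0, -1.0]]
ft_force: [-0.1, 0.5, -3.3]
opening: 0.116
gripper_force: 87.8
```

```bash
python3 - <<'E'
from h import *
s=manip.state();w=manip.read_camera("wrist");c=manip.read_camera("scene")
B=np.vstack([cv2.resize(c[90:290,240:440],(440,300),interpolation=2),cv2.resize(w[:340],(440,300))]);
B=np.hstack([cv2.resize(c[110:260,270:420],(400,400),interpolation=2),cv2.resize(w[:,100:540],(400,400))]);cv2.imwrite("pics/m5.png",B)
print(s["clock"],s["tool_pos"],s["opening"],s["ft_force"],s["moment"],s["gripper_force"])
E
```

```text
11.4 [ 560.13650317 -224.26883108  222.10809928] 0.1162456003473721 [-0.10763962  0.53224764 -3.27173704] [-0.0171618  -0.02076605 -0.01793837] 87.83361911773682
```

View pics/m5.png

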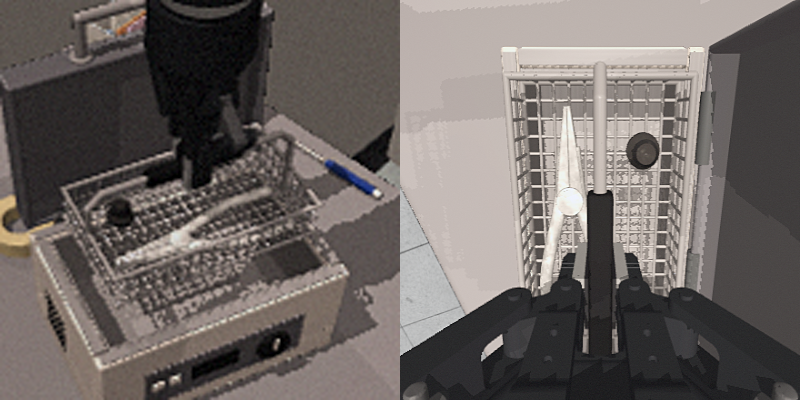

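The basket hangs level about 37 mm above the rim, with the pliers and knob in it. The lid is upright and the arm is still.

```bash
python3 -c "
from cell import manip
print(manip.hand_in())"
```

```text
the job is handed in; nothing more can be done
None
```

The job is handed in: the lid stands upright by itself, and the arm is holding the basket still and level about 37 mm above the rim, with the pliers and knob still in it.

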